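# Wedge the rocking dry-block heater

### The job

The white dry-block heater rocks because one of its feet, at the front corner by the wooden wedge, is screwed in too far. With the fingertips push the wedge along the table, thin end first, under that foot until the heater no longer rocks and still stands level; do not pick the wedge up, shove the heater about or knock over the small things round it. Test by pressing down firmly on top of that corner, push the wedge on if it still gives, and finish while holding the corner pressed down firmly, with nothing else touched.

Things in the scene. Friction and masses are not known exactly. Their poses are not given: they have to be found in the camera images.
- heater: white dry-block heater, loose, about 2.4 kg. Case 170 (x) x 200 (y) mm, underside 20 mm and flat top 65 mm above the table; an aluminium block on the rear part stands 6 mm higher. Origin on the table plane under the case's centre; x points from the front (display, knob) to the rear, y to its left, z up. Rubber feet 18 mm across at x = +-70, y = +-85 mm; it stands level on three
- short_foot (a point): table point under the centre of the short foot, at x = -70, y = -85 mm in the heater's frame (the front corner at its -y side). The foot ends about 5.5 to 9 mm above the table; how much is not known. The weight lies to the other side, so the gap is open when nothing presses
- loose_corner (a point): point on the flat top straight above the short foot, 65 mm above the table. About 3 N down on it tips the unwedged heater until the short foot meets the table. To test and to finish, press with about 8 to 15 N (under 6 N is too little)
- wedge: plain wooden wedge, loose, 120 g: 90 long (x), 44 wide (y), flat underneath, 2.5 mm thick at the thin end (+x), rising evenly to 18 mm at its upright back face (-x). Origin at the centre of its underside. It lies before the short foot, thin end towards it, 20 to 50 mm off, up to 8 mm aside and 0.15 rad askew
- wedge_tip (a point): middle of the lower edge of the wedge's thin end. Pushed at the back, the wedge slides with about 1 N; once its slope meets the foot the push rises to 4 N and more, and each further 10 mm lifts that corner by 1.7 mm
- vial_a: small glass vial with a screw cap, 21 mm across, 52 mm tall, standing in front of the heater's middle; origin under its centre; leave it alone
- vial_b: small glass vial with a screw cap, 21 mm across, 58 mm tall, beside the other; origin under its centre; leave it alone
- cork: cork, 26 mm across, 24 mm tall, to the right of the heater; origin under its centre; leave it alone
- weight_100g: brass weight with a knob, 22 mm across, 30 mm tall, to the right of the heater; origin under its centre; leave it alone
- pin_tin: round flat tin, 67 mm across, 25 mm tall, at the robot's right; origin under its centre; leave it alone
Not all that is in view belongs to the job. What is meant by the wedge is not pink, and is the larger of those in its own colour.

How it is judged:
By the outcome, as a careful person would: the job done as asked, in the order asked, and still so for the second after the job is handed in, while the arm keeps its last pose, push and grip.
It also fails if it takes over 64 s, if anything falls off the work surface, if the arm or the gripper's body presses on something with over 40 N, if the wrist force passes 120 N, or if a joint passes its speed limit or range.

### The arm

A 6-joint arm with a two-finger parallel gripper is mounted at the origin on a cart in front of the work surface, level with it; the furniture and walls round the work are solid. World frame = base frame: x ahead of the robot, y to its left, z up, the work surface at z = 0. Lengths are in m, angles in rad, forces in N, time in s.
With the tool pointing down it reaches from about 0.25 to 0.775 m from the base axis. Payload 4 kg.
Tool frame: the origin (TCP) lies midway between the tips of the shut fingers; the grasp point (between the pads) lies 19 mm behind it; y points along the fingers, z is the direction in which the jaws open and shut, and the axes are right-handed (so a half turn about y gives the same grasp; the last joint's range is limited). The gripper opens to 85 mm and grips with 20 to 120 N. Pads are 22 mm wide; open, the fingers measure 114 mm over their backs; the gripper's body (76 mm by 85 mm) begins 54 mm behind the grasp point. The pads swing forward as they close: fully open they stand 13 mm farther back than shut.
Start: joints at [1.015, 0.087, 1.371, -0, 1.684, -0.103], TCP at [0.241, 0.495, 0.231] pointing down, gripper open.
Joint ranges: [-3.1, 3.1], [-0.76, 2.03], [0.27, 2.55], [-1.08, 4.22], [0.17, 2.65], [-2.57, 2.57]. Speed limits (rad/s): [2.79, 2.79, 3.14, 3.14, 3.14, 3.14].

### API

Orientations are given as a unit quaternion [x, y, z, w].
In Python, from workcell import ctrl, imaging gives the robot as it stands.
- The arm moves only by the tool carry_out, never from a script. Its argument "increments" is a list of rows, each a list of 7 numbers: the closure, from -1 (fully open) to 1 (shut), then the shift along the tool's x, y, z in units of 0.3 m (1.0 is 0.3 m), then the turn, a rotation vector about the tool's x, y, z in units of 180 degrees (1.0 is 180 degrees). In form: [[claw, x, y, z, rx, ry, rz], ...]. A call has 1 to 20 rows; each row is the pose to reach, as a shift and turn from the pose commanded when the call began, along the tool's axes at that moment, turning the shorter way round; what a row does not reach only later rows make up. A row lasts 1/10 s, in which the tool goes at most 50 mm and 8.59 degrees, less where a joint would pass 70% of its speed; a pose out of reach is approached as far as the arm can. A call with a number of a shift or a turn outside -1 to 1 is refused whole. A call with a gripper value outside its range is refused whole. The fingers move at their own pace and stop on an object; "squeeze" is the grip in N (left out, the last holds). Time passes only in rows, so rows that repeat a pose let the fingers close. It gives the time, the measured TCP pose, the force and the opening at its end, in the units of the state.
- ctrl.get_obs(): the state, without advancing time (a new reading comes with each control period).
- imaging.get_image(name): name is "scene" or "top" or "wrist"; returns the picture (480x640x3 uint8, red, green, blue); there is no depth.
- imaging.camera_model(name): a dict with "mtx" (3x3 intrinsics, pixels), "T" (4x4, takes a point from camera to world coordinates); the wrist camera has in their place "tool_from_camera" (4x4, takes a point from camera to tool coordinates, whose origin is the TCP and whose axes are the tool frame's). Camera axes: x right, y down, z forward; pixel columns grow to the right and rows downward; lengths in m; the calibration is good to about 2 mm. A picture is of the moment at which its call begins: read the wrist's pose just before it. camera_model takes no time and is no camera call.
- ctrl.finish_job(): hands the job in, once; it reports no verdict.
The state is a dict: "clock": time; "qpos": joint angles; "joint_vel": joint speeds; "effort": joint torques, N m; "eef_pos": TCP position; "tool_rot": TCP orientation; "ft_force": force on the tool from outside, world axes, zero at the start; "torque": the same for the moment, N m; "gripper_width": opening from 0.0 (shut) to 1.0 (fully open).
Only numpy, scipy, OpenCV 4.12 (cv2) and the standard library are available. Lean on these libraries where they do the work, as an engineer would, in place of code of your own. Each camera call takes 0.05 s, during which the arm holds its last target.

## Working session

There is one attempt and no reset: what is moved stays moved. The work goes in short steps, Python scripts to look and compute and a tool call to move; the robot and the scene stay as the last step left them, time stands still between calls to the robot, and variables do not carry over. Pictures are saved under pics/ and viewed, and the job is handed in when it is done.

Besides the shell and the picture viewer there is one more tool, called after ">>>" as name([rows], argument=value, ...), one row to a line, values as JSON. carry_out: Moves the arm, as the interface text tells. Shifts and turns lie within -1 to 1; 1 stands for 0.3 m of shift or 180 degrees of turn. Its arguments: {"type":"object","properties":{"increments":{"type":"array","items":{"type":"array","items":{"type":"number","minimum":-1,"maximum":1}}},"squeeze":{"type":"number"}},"required":["increments"]}

```bash
mkdir -p pics; ls
python3 - <<'E'
from workcell import ctrl, imaging
import cv2, numpy as np
o=ctrl.get_obs(); print(o)
for n in ["scene","top","wrist"]:
    im=imaging.get_image(n); cv2.imwrite(f"pics/{n}0.png",im[:,:,::-1])
    m=imaging.camera_model(n); print(n,{k:np.round(v,4).tolist() for k,v in m.items()})
E
```

```text
pics
{'clock': 0.0, 'qpos': array([ 1.01488991e+00,  8.79470344e-02,  1.37230666e+00,  2.30990748e-05,
        1.68359379e+00, -1.03096677e-01]), 'joint_vel': array([-6.23401195e-04, -5.97615959e-04, -3.84599897e-04,  5.94029291e-04,
        8.53118138e-04,  9.04472678e-05]), 'effort': array([-9.84126018e-04, -3.51884615e+01, -3.13261878e+01, -1.73119643e-04,
        1.12644851e-02, -6.26558986e-06]), 'eef_pos': array([0.24034519, 0.49413571, 0.2301169 ]), 'tool_rot': array([ 0.68981267, -0.15899286,  0.1584616 , -0.68830929]), 'ft_force': array([-0.48244448,  0.1850352 , -0.84470151]), 'torque': array([ 3.74129530e-05,  7.69992259e-03, -2.99582124e-02]), 'gripper_width': 0.9975174691690784}
scene {'mtx': [[574.5152, 0.0, 324.8039], [0.0, 574.5152, 239.5849], [0.0, 0.0, 1.0]], 'T': [[-0.6017, 0.5639, -0.5657, 1.2287], [0.7986, 0.4392, -0.4115, 0.5632], [0.0164, -0.6994, -0.7146, 0.9447], [0.0, 0.0, 0.0, 1.0]]}
top {'mtx': [[590.67, 0.0, 321.5957], [0.0, 590.67, 240.1915], [0.0, 0.0, 1.0]], 'T': [[0.0094, -0.9904, 0.1378, 0.3915], [-0.9998, -0.0117, -0.0162, 0.1004], [0.0177, -0.1376, -0.9903, 1.2918], [0.0, 0.0, 0.0, 1.0]]}
wrist {'mtx': [[386.7988, 0.0, 326.8151], [0.0, 386.7988, 237.6336], [0.0, 0.0, 1.0]], 'tool_from_camera': [[0.0002, 0.9505, 0.3106, -0.0797], [0.0002, -0.3106, 0.9505, -0.1424], [1.0, -0.0001, -0.0002, 0.0004], [0.0, 0.0, 0.0, 1.0]]}
```

View pics/scene0.png

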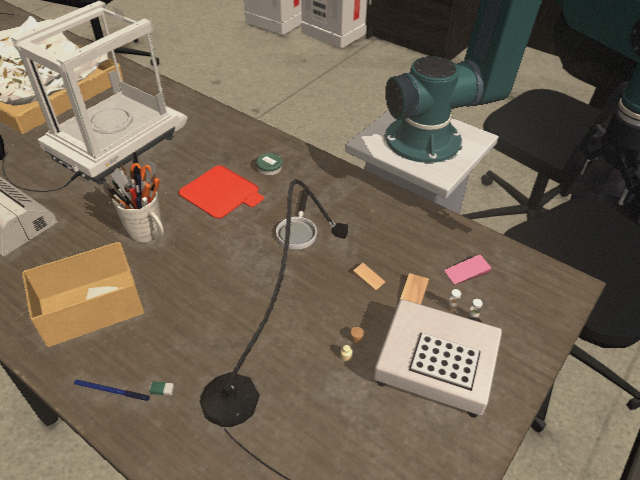

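View pics/top0.png

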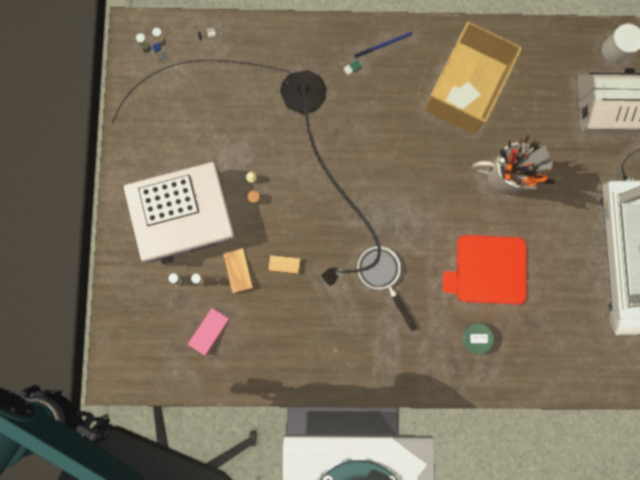

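View pics/wrist0.png

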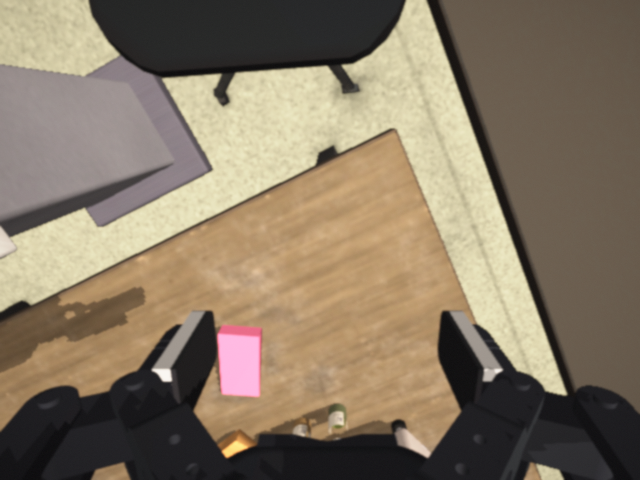

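Candidates for the wedge in the top picture are the larger wood-coloured piece at (238,271), the smaller wood-coloured piece at (285,264) and the pink one at (208,331). By the description I choose (238,271), which lies in front of the heater's right front corner. Next is a close crop to check it.

Run:
```python
import cv2
a=cv2.imread("pics/top0.png")[150:360,110:310]; b=cv2.imread("pics/scene0.png")[240:420,330:520]
cv2.imwrite("pics/c1.png",cv2.resize(a,None,fx=3,fy=2.8,interpolation=cv2.INTER_CUBIC)[:600])
cv2.imwrite("pics/c2.png",cv2.resize(b,None,fx=3.3,fy=3.3,interpolation=cv2.INTER_CUBIC))
```

```text
(no output)
```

View pics/c1.png

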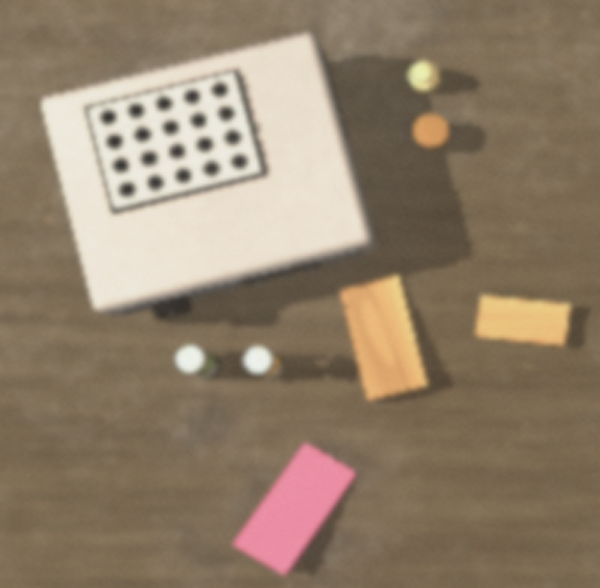

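View pics/c2.png

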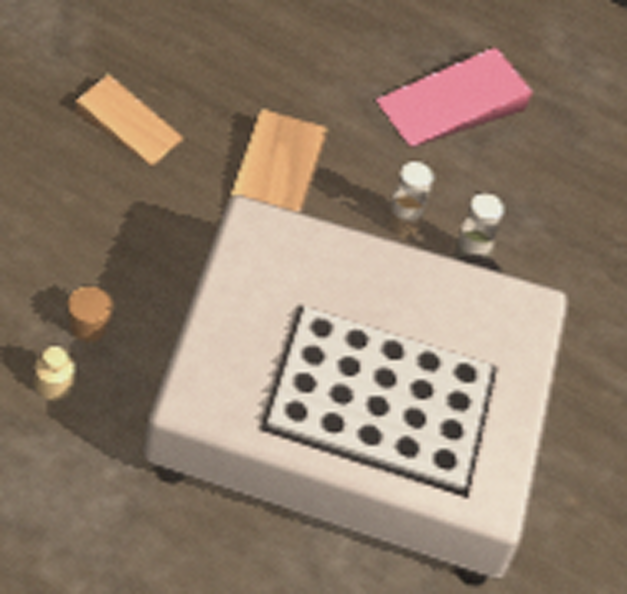

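The crops show three things: the larger wood wedge at full-picture (238,271), beside the heater's front-right corner; the smaller decoy at (285,264); and the pink one at (208,331). In the top picture the heater's right front top corner is near (233,236). Now I'll measure by masks and rays.

```bash
cat > h.py <<'E'
import numpy as np, cv2
from workcell import ctrl, imaging
def cam(n, obs=None):
    m=imaging.camera_model(n); K=np.array(m["mtx"])
    if "T" in m: return K,np.array(m["T"])
    from scipy.spatial.transform import Rotation as R
    T=np.eye(4);T[:3,:3]=R.from_quat(obs["tool_rot"]).as_matrix();T[:3,3]=obs["eef_pos"]
    return K,T@np.array(m["tool_from_camera"])
def ray(c,p):
    K,T=c; d=T[:3,:3]@np.linalg.solve(K,[p[0],p[1],1.]); return T[:3,3],d/np.linalg.norm(d)
def onz(c,p,z):
    o,d=ray(c,p); return o+d*(z-o[2])/d[2]
def tri(c1,p1,c2,p2):
    o1,d1=ray(c1,p1);o2,d2=ray(c2,p2)
    A=np.stack([d1,-d2],1); s=np.linalg.lstsq(A,o2-o1,rcond=None)[0]
    a=o1+s[0]*d1;b=o2+s[1]*d2; return (a+b)/2,np.linalg.norm(a-b)
def proj(c,P):
    K,T=c; q=T[:3,:3].T@(np.asarray(P)-T[:3,3]); q=K@q; return q[:2]/q[2]
def quad(mask):
    cs,_=cv2.findContours(mask.astype(np.uint8),cv2.RETR_EXTERNAL,cv2.CHAIN_APPROX_NONE)
    c=max(cs,key=cv2.contourArea); h=cv2.convexHull(c)
    for e in np.linspace(2,20,60):
        q=cv2.approxPolyDP(h,e,True)
        if len(q)==4: break
    q=q[:,0].astype(float); pts=c[:,0].astype(float); L=[]
    # refine edges by line fits
    for i in range(4):
        a,b=q[i],q[(i+1)%4]; u=(b-a)/np.linalg.norm(b-a); n=np.array([-u[1],u[0]])
        t=(pts-a)@u; s=(pts-a)@n; l=np.linalg.norm(b-a)
        k=(t>.15*l)&(t<.85*l)&(abs(s)<3)
        vx,vy,x,y=cv2.fitLine(pts[k].astype(np.float32),cv2.DIST_HUBER,0,.01,.01).ravel(); L.append((np.array([x,y]),np.array([vx,vy])))
    out=[]
    for i in range(4):
        (p,u),(r,v)=L[i-1],L[i]; s=np.linalg.solve(np.stack([u,-v],1),r-p); out.append(p+s[0]*u)
    return np.array(out),cv2.contourArea(c)
E
python3 - <<'E'
from h import *
np.set_printoptions(precision=4,suppress=True)
for n,rw,rh in [("top",(215,265,240,300),(110,245,155,270)),("scene",(396,435,265,310),(370,510,295,415))]:
    im=cv2.imread(f"pics/{n}0.png"); hsv=cv2.cvtColor(im,cv2.COLOR_BGR2HSV); c=cam(n)
    def roi(m,r):
        o=np.zeros_like(m); o[r[2]:r[3],r[0]:r[1]]=m[r[2]:r[3],r[0]:r[1]]; return o
    print(n,"wedge px sample",hsv[270,238] if n=="top" else hsv[285,413])
    w=roi((hsv[...,1]>105)&(hsv[...,2]>130)&(hsv[...,0]<25),rw)
    q,a=quad(w); print("wedge",q.tolist(),a); 
    for p in q: print(onz(c,p,.0025)[:2],onz(c,p,.018)[:2])
    thr=150
    hh=roi((hsv[...,1]<60)&(hsv[...,2]>thr),rh)
    hh=cv2.morphologyEx(hh.astype(np.uint8),cv2.MORPH_OPEN,np.ones((3,3)))
    q,a=quad(hh); print("heater",q.tolist(),a)
    for p in q: print(onz(c,p,.065)[:2])
    vis=im.copy()
    vis[w>0]=(0,0,255); cs,_=cv2.findContours(hh,0,1); cv2.drawContours(vis,cs,-1,(0,255,0),1)
    r=(110,310,150,300) if n=="top" else (340,520,250,420)
    cv2.imwrite(f"pics/m_{n}.png",cv2.resize(vis[r[2]:r[3],r[0]:r[1]],None,fx=3,fy=3))
E
```

```text
top wedge px sample [ 16 125 231]
wedge [[242.40234375, 247.6822052001953], [251.96604919433594, 287.08343505859375], [231.49642944335938, 293.3902893066406], [223.1298065185547, 252.9986114501953]] 840.0
[0.5522 0.253 ] [0.5503 0.2512]
[0.4661 0.2299] [0.4652 0.2283]
[0.452  0.2739] [0.4512 0.2718]
[0.54   0.2948] [0.5382 0.2925]
heater [[212.86146545410156, 160.66513061523438], [232.83920288085938, 235.9804229736328], [140.5397186279297, 261.1972961425781], [122.1755599975586, 184.54078674316406]] 7408.5
[0.7305 0.3136]
[0.5689 0.2663]
[0.5137 0.4558]
[0.6759 0.5027]
scene wedge px sample [ 14 120 214]
wedge [[408.1416320800781, 273.0313720703125], [428.9178466796875, 278.2825927734375], [420.5202941894531, 303.3996887207031], [401.731201171875, 297.616455078125]] 519.0
[0.4526 0.2251] [0.4654 0.2307]
[0.4379 0.2686] [0.4509 0.2734]
[0.5087 0.2891] [0.5205 0.2936]
[0.5196 0.25  ] [0.5312 0.2552]
heater [[400.807861328125, 298.73199462890625], [501.70806884765625, 329.03692626953125], [485.8546447753906, 409.5047302246094], [376.0781555175781, 367.1008605957031]] 8554.5
[0.5701 0.2708]
[0.5158 0.4586]
[0.6841 0.5077]
[0.728  0.3172]
```

Run:
```python
from h import *
from scipy.spatial.transform import Rotation as R
np.set_printoptions(precision=4,suppress=True)
t,s=cam("top"),cam("scene")
print("heater corners/ wedge tri (top,scene)")
for a,b in [((232.84,235.98),(400.8,298.73)),((140.5,261.2),(501.7,329.0)),((212.86,160.67),(376.1,367.1)),((251.97,287.08),(408.1,273.0)),((231.5,293.4),(428.9,278.3))]:
    print(*tri(t,a,s,b))
print("lamp head",*tri(t,(332,277),s,(340,230)))
print("vial tops",*tri(t,(174,278),s,(477,303)),*tri(t,(197,279),s,(456,294)))
o=ctrl.get_obs(); M=R.from_quat(o["tool_rot"]).as_matrix(); print(M)
print("yaw x",np.arctan2(M[1,0],M[0,0]))
```

```text
heater corners/ wedge tri (top,scene)
[0.5686 0.2683 0.0618] 0.0034641850639755786
[0.5137 0.4575 0.0619] 0.0016195274901915522
[0.7293 0.3155 0.0655] 0.004411257203640068
[0.4648 0.2293 0.0168] 0.001963578279353137
[0.4509 0.2726 0.0174] 0.0015673204834979802
lamp head [0.4845 0.0597 0.059 ] 0.004437518226314804
vial tops [0.4795 0.3898 0.0534] 0.004322889981801232 [0.4783 0.3438 0.0455] 0.005329515101312258
[[ 0.8992 -0.0009  0.4375]
 [-0.4375 -0.0015  0.8992]
 [-0.0002 -1.     -0.0018]]
yaw x -0.4528322188210032
```

Heights by triangulation are heater top about 62–65 mm, wedge back about 17 mm and vial top about 53 mm, so they match the text. The wedge back centre is about (0.458,0.251), its tip about (0.546,0.274), and the short foot about (0.580,0.285). I'll go behind the wedge with shut fingers and tool yaw 0.27.

>>> carry_out([
  [1,0.1,0.02,-0.05,0,-0.03,0],
  [1,0.2,0.05,-0.11,0,-0.06,0],
  [1,0.33,0.1,-0.17,0,-0.1,0],
  [1,0.46,0.18,-0.24,0,-0.14,0],
  [1,0.6,0.26,-0.31,0,-0.18,0],
  [1,0.74,0.32,-0.38,0,-0.21,0],
  [1,0.85,0.38,-0.44,0,-0.23,0],
  [1,0.925,0.434,-0.486,0,-0.23,0],
  [1,0.925,0.434,-0.486,0,-0.23,0],
  [1,0.925,0.434,-0.486,0,-0.23,0],
  [1,0.925,0.434,-0.486,0,-0.23,0],
  [1,0.925,0.434,-0.486,0,-0.23,0],
], squeeze=40)

```text
clock: 1.35
eef_pos: [0.4263, 0.2433, 0.1021]
tool_rot: [-0.7, -0.096, 0.095, 0.701]
ft_force: [0.3, 0.2, 0.1]
gripper_width: 0.002
```

Run:
```python
from h import *
from scipy.spatial.transform import Rotation as R
np.set_printoptions(precision=4,suppress=True)
o=ctrl.get_obs(); M=R.from_quat(o["tool_rot"]).as_matrix(); print(o["clock"],o["eef_pos"],o["ft_force"],o["gripper_width"],M,np.arctan2(M[1,0],M[0,0]))
im=imaging.get_image("wrist"); cv2.imwrite("pics/w1.png",im[:,:,::-1])
c=cam("wrist",o)
for P in [(.458,.251,.018),(.546,.274,.0025),(.580,.285,.065),(.569,.268,.065),o["eef_pos"]]: print(proj(c,P))
```

```text
1.35 [0.4263 0.2433 0.1021] [0.2594 0.2129 0.0631] 0.0021829443782459745 [[ 0.9633  0.0016 -0.2683]
 [ 0.2683  0.0011  0.9633]
 [ 0.0019 -1.      0.0006]] 0.27163033370704043
[324.6757 293.2475]
[323.0711 392.6305]
[324.7846 507.4952]
[303.1282 489.6629]
[326.3811 313.3628]
```

View pics/w1.png

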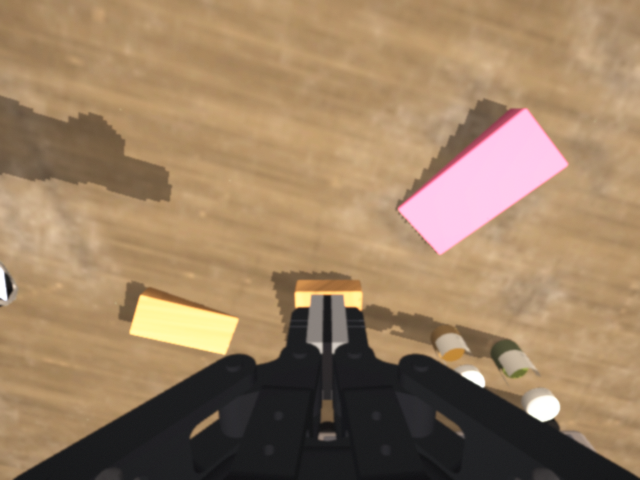

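The wrist view shows the wedge's back face at rows 281–292, columns 295–362 (centre 328), in line with the fingers (TCP column 326). The decoy is at (184,322) and the pink wedge at (483,182). Now descending behind the wedge.

>>> carry_out([
  [1,0,0.08,0,0,0,0],
  [1,0,0.16,0,0,0,0],
  [1,0,0.24,0,0,0,0],
  [1,0,0.29,0,0,0,0],
  [1,0,0.312,0,0,0,0],
  [1,0,0.312,0,0,0,0],
  [1,0,0.312,0,0,0,0],
])

```text
clock: 2.1
eef_pos: [0.427, 0.2428, 0.0086]
tool_rot: [-0.7, -0.096, 0.095, 0.701]
ft_force: [-0.8, 0.4, 0.5]
gripper_width: 0.001
```

>>> carry_out([
  [1,0.02,0,0,0,0,0],
  [1,0.04,0,0,0,0,0],
  [1,0.055,0,0,0,0,0],
  [1,0.07,0,0,0,0,0],
  [1,0.085,0,0,0,0,0],
  [1,0.1,0,0,0,0,0],
])

```text
clock: 2.7
eef_pos: [0.4555, 0.2501, 0.0076]
tool_rot: [0.701, 0.095, -0.095, -0.701]
ft_force: [-1.3, -0.6, 1.8]
gripper_width: -0.0
```

```bash
cat > look.py <<'E'
import sys
from h import *
np.set_printoptions(precision=4,suppress=True)
tag=sys.argv[1]
o=ctrl.get_obs(); print(o["clock"],o["eef_pos"],o["ft_force"])
a=imaging.get_image("wrist")[:,:,::-1]; b=imaging.get_image("scene")[:,:,::-1]; t=imaging.get_image("top")[:,:,::-1]
for n,i in zip("wst",(a,b,t)): cv2.imwrite(f"pics/{tag}_{n}.png",i)
z=lambda i,r:cv2.resize(i[r[2]:r[3],r[0]:r[1]],(400,300),interpolation=cv2.INTER_CUBIC)
cv2.imwrite(f"pics/{tag}.png",np.vstack([np.hstack([z(a,(240,440,240,390)),z(b,(370,510,250,355))]),np.hstack([z(t,(150,310,190,310)),z(b,(340,540,260,410))])]))
E
python3 look.py p1
```

```text
2.7 [0.4555 0.2501 0.0076] [-1.2726 -0.5781  1.8412]
```

View pics/p1.png

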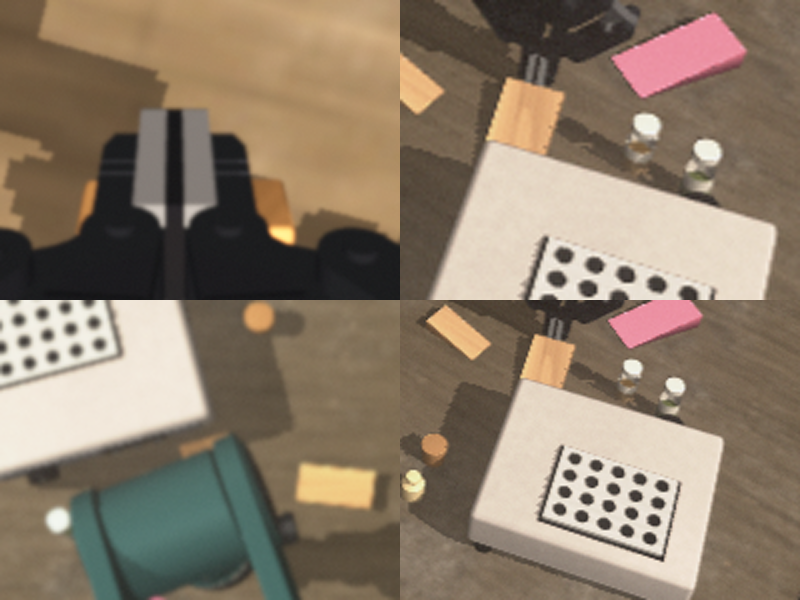

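The scene crop shows the fingertips behind the wedge, which has moved on about 8 mm and sits straight. I'll push on slowly.

>>> carry_out([
  [1,0.01,0,0,0,0,0],
  [1,0.02,0,0,0,0,0],
  [1,0.03,0,0,0,0,0],
  [1,0.04,0,0,0,0,0],
  [1,0.05,0,0,0,0,0],
  [1,0.06,0,0,0,0,0],
  [1,0.07,0,0,0,0,0],
  [1,0.08,0,0,0,0,0],
])

```text
clock: 3.65
eef_pos: [0.4787, 0.2566, 0.0075]
tool_rot: [-0.701, -0.095, 0.095, 0.701]
ft_force: [-0.8, -0.7, -0.8]
gripper_width: -0.003
```

```bash
python3 look.py p2
```

```text
3.65 [0.4787 0.2566 0.0075] [-0.8122 -0.6659 -0.8176]
```

View pics/p2.png

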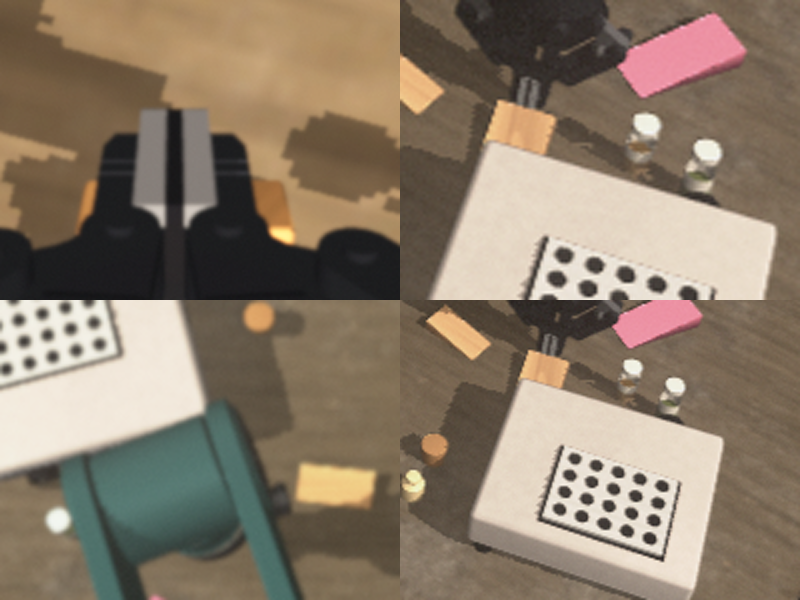

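The wedge is going straight under the corner with about 1 N of push. Now smaller steps.

>>> carry_out([
  [1,0.007,0,0,0,0,0],
  [1,0.014,0,0,0,0,0],
  [1,0.02,0,0,0,0,0],
  [1,0.027,0,0,0,0,0],
])

```text
clock: 4.2
eef_pos: [0.4863, 0.2587, 0.0076]
tool_rot: [-0.701, -0.095, 0.095, 0.701]
ft_force: [-0.7, -0.2, 1.0]
gripper_width: -0.006
```

>>> carry_out([
  [1,0.007,0,0,0,0,0],
  [1,0.014,0,0,0,0,0],
])

```text
clock: 4.4
eef_pos: [0.4905, 0.2598, 0.0076]
tool_rot: [-0.701, -0.095, 0.095, 0.701]
ft_force: [-0.7, -0.0, 1.1]
gripper_width: 0.002
```

>>> carry_out([
  [1,0.005,0,0,0,0,0],
  [1,0.01,0,0,0,0,0],
])

```text
clock: 4.6
eef_pos: [0.4928, 0.2605, 0.0075]
tool_rot: [0.701, 0.095, -0.096, -0.701]
ft_force: [-3.3, -0.6, 3.7]
gripper_width: -0.001
```

>>> carry_out([
  [1,0.003,0,0,0,0,0],
  [1,0.003,0,0,0,0,0],
])

```text
clock: 4.8
eef_pos: [0.4932, 0.2606, 0.0075]
tool_rot: [0.701, 0.094, -0.096, -0.701]
ft_force: [-4.9, -1.8, 4.7]
gripper_width: -0.0
```

>>> carry_out([
  [1,0.003,0,0,0,0,0],
  [1,0.003,0,0,0,0,0],
])

```text
clock: 5.0
eef_pos: [0.4936, 0.2607, 0.0075]
tool_rot: [0.701, 0.094, -0.096, -0.7]
ft_force: [-5.6, -2.1, 4.3]
gripper_width: -0.004
```

The push force along the wedge is now about 6 N and the wedge barely advances, so the slope has met the foot. I'll back off, rise and go over the corner to test it.

>>> carry_out([
  [1,-0.02,0,0,0,0,0],
  [1,-0.04,0,0,0,0,0],
  [1,-0.04,-0.1,0,0,0,0],
  [1,-0.04,-0.2,0,0,0,0],
  [1,-0.04,-0.3,0,0,0,0],
  [1,0,-0.38,0,0,0,0],
  [1,0.1,-0.38,0,0,0,0],
  [1,0.2,-0.38,0.004,0,0,0],
  [1,0.297,-0.36,0.004,0,0,0],
  [1,0.297,-0.3,0.004,0,0,0],
  [1,0.297,-0.26,0.004,0,0,0],
  [1,0.297,-0.24,0.004,0,0,0],
  [1,0.297,-0.24,0.004,0,0,0],
])

```text
clock: 6.3
eef_pos: [0.5792, 0.2856, 0.078]
tool_rot: [0.701, 0.094, -0.096, -0.7]
ft_force: [-0.4, 0.4, -0.4]
gripper_width: 0.001
```

```bash
python3 look.py p3
```

```text
6.3 [0.5792 0.2856 0.078 ] [-0.3926  0.3593 -0.4146]
```

View pics/p3.png

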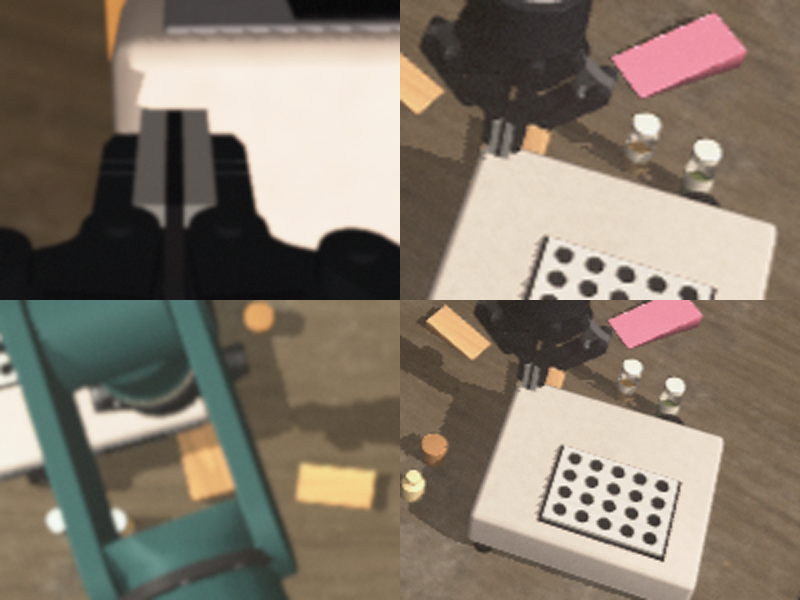

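View pics/p3_w.png

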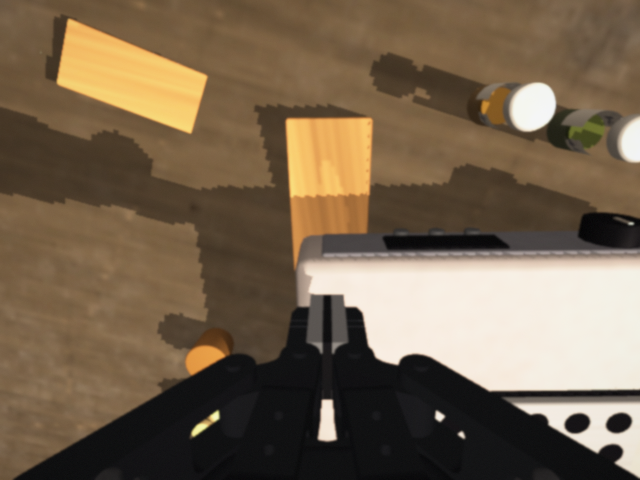

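The wrist view shows the fingertips over the front-right corner and the wedge (columns 287–372) straight beneath it. Its back is out at row 118, and the vials, cork and weight are untouched. Pressing down in small steps.

>>> carry_out([
  [1,0,0.02,0,0,0,0],
  [1,0,0.035,0,0,0,0],
  [1,0,0.038,0,0,0,0],
])

```text
clock: 6.75
eef_pos: [0.5799, 0.2858, 0.0673]
tool_rot: [0.701, 0.095, -0.096, -0.701]
ft_force: [0.2, -0.2, -0.0]
gripper_width: -0.001
```

>>> carry_out([
  [1,0,0.003,0,0,0,0],
  [1,0,0.005,0,0,0,0],
  [1,0,0.005,0,0,0,0],
])

```text
clock: 7.05
eef_pos: [0.5805, 0.2859, 0.0666]
tool_rot: [-0.701, -0.095, 0.095, 0.701]
ft_force: [-0.2, -0.1, -0.2]
gripper_width: 0.002
```

>>> carry_out([
  [1,0,0.003,0,0,0,0],
  [1,0,0.003,0,0,0,0],
])

```text
clock: 7.25
eef_pos: [0.5805, 0.286, 0.0657]
tool_rot: [-0.701, -0.095, 0.095, 0.701]
ft_force: [-1.2, -0.4, 0.7]
gripper_width: -0.004
```

>>> carry_out([
  [1,0,0.003,0,0,0,0],
  [1,0,0.003,0,0,0,0],
])

```text
clock: 7.45
eef_pos: [0.5806, 0.286, 0.0651]
tool_rot: [-0.701, -0.095, 0.095, 0.701]
ft_force: [0.2, -0.1, 1.3]
gripper_width: 0.0
```

>>> carry_out([
  [1,0,0.003,0,0,0,0],
  [1,0,0.003,0,0,0,0],
])

```text
clock: 7.65
eef_pos: [0.5806, 0.286, 0.065]
tool_rot: [-0.701, -0.095, 0.095, 0.701]
ft_force: [-2.2, -1.6, 5.4]
gripper_width: 0.0
```

>>> carry_out([
  [1,0,0.003,0,0,0,0],
  [1,0,0.003,0,0,0,0],
])

```text
clock: 7.85
eef_pos: [0.5806, 0.286, 0.065]
tool_rot: [-0.701, -0.095, 0.095, 0.701]
ft_force: [-2.8, -1.8, 8.0]
gripper_width: 0.004
```

>>> carry_out([
  [1,0,0.003,0,0,0,0],
  [1,0,0.003,0,0,0,0],
])

```text
clock: 8.05
eef_pos: [0.5806, 0.286, 0.0649]
tool_rot: [-0.701, -0.096, 0.095, 0.701]
ft_force: [-4.0, -1.2, 11.3]
gripper_width: 0.001
```

>>> carry_out([
  [1,0,0.001,0,0,0,0],
  [1,0,0.001,0,0,0,0],
  [1,0,0.001,0,0,0,0],
  [1,0,0.001,0,0,0,0],
  [1,0,0.001,0,0,0,0],
])

```text
clock: 8.55
eef_pos: [0.5806, 0.286, 0.0649]
tool_rot: [-0.701, -0.096, 0.095, 0.701]
ft_force: [-4.8, -2.4, 12.0]
gripper_width: 0.002
```

```bash
python3 look.py p4
```

```text
8.55 [0.5806 0.286  0.0649] [-4.7614 -2.3513 11.9725]
```

View pics/p4_w.png

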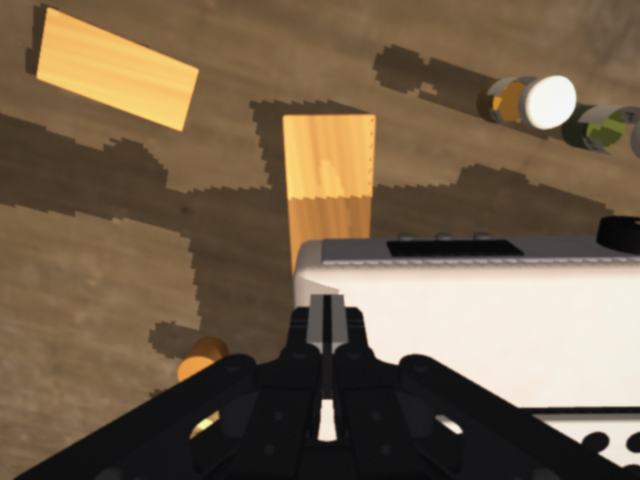

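The corner holds: z fell only 0.2 mm from 1 N to 12 N. I'll take off the sideways force and check that the heater and wedge haven't shifted.

>>> carry_out([
  [1,-0.002,0,0,0,0,0],
  [1,-0.004,0,0,0,0,0],
  [1,-0.004,0,0,0,0,0],
])

```text
clock: 9.0
eef_pos: [0.5806, 0.286, 0.0649]
tool_rot: [-0.7, -0.097, 0.094, 0.701]
ft_force: [-2.5, -1.5, 9.2]
gripper_width: 0.002
```

```bash
python3 look.py p5
python3 - <<'E'
from h import *
def m(n):
    im=cv2.imread(f"pics/{n}.png"); hsv=cv2.cvtColor(im,cv2.COLOR_BGR2HSV)
    hh=((hsv[...,1]<60)&(hsv[...,2]>150)); o=np.zeros_like(hh); o[295:415,370:510]=hh[295:415,370:510]
    o=cv2.morphologyEx(o.astype(np.uint8),cv2.MORPH_OPEN,np.ones((3,3)))
    return quad(o)[0].round(1).tolist()
for n in ["scene0","p2_s","p3_s","p4_s","p5_s"]: print(n,m(n))
E
```

```text
9.0 [0.5806 0.286  0.0649] [-2.5277 -1.4602  9.1744]
scene0 [[400.79998779296875, 298.70001220703125], [501.70001220703125, 329.0], [485.8999938964844, 409.5], [376.1000061035156, 367.1000061035156]]
p2_s [[400.79998779296875, 298.79998779296875], [501.79998779296875, 328.79998779296875], [485.0, 414.8999938964844], [375.79998779296875, 367.29998779296875]]
p3_s [[400.5, 299.29998779296875], [501.79998779296875, 328.6000061035156], [484.70001220703125, 417.1000061035156], [375.6000061035156, 367.79998779296875]]
p4_s [[399.6000061035156, 301.8999938964844], [501.8999938964844, 328.0], [484.6000061035156, 416.6000061035156], [375.3999938964844, 367.79998779296875]]
p5_s [[399.79998779296875, 301.5], [501.8999938964844, 328.0], [484.70001220703125, 416.79998779296875], [375.29998779296875, 368.29998779296875]]
```

View pics/p5.png

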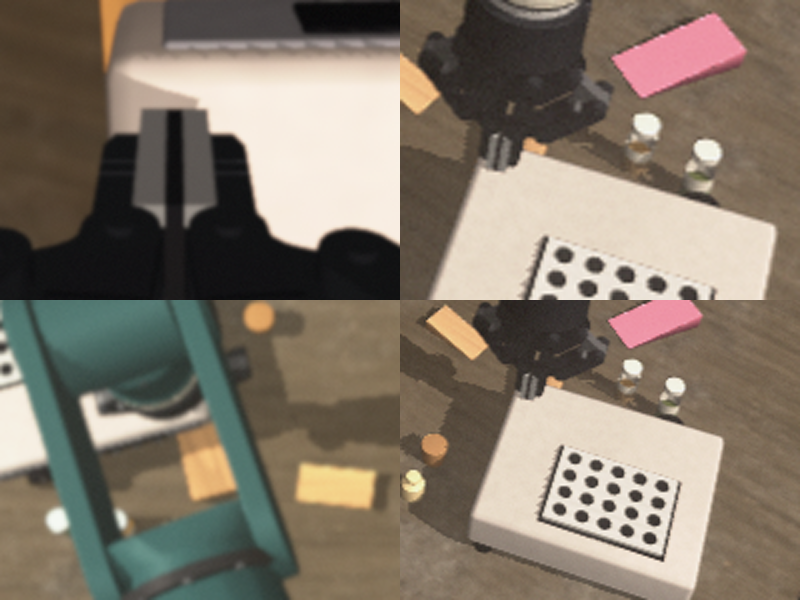

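The unobstructed heater corner (501.8,328) hasn't moved, and the wedge and small things stand as before. I'll bring the press up to about 11 N and check that it stays steady.

>>> carry_out([
  [1,0,0.002,0,0,0,0],
  [1,0,0.002,0,0,0,0],
  [1,0,0.002,0,0,0,0],
  [1,0,0.002,0,0,0,0],
  [1,0,0.002,0,0,0,0],
])

```text
clock: 9.65
eef_pos: [0.5806, 0.2859, 0.0648]
tool_rot: [-0.7, -0.097, 0.094, 0.701]
ft_force: [-2.3, -2.1, 10.5]
gripper_width: 0.0
```

>>> carry_out([
  [1,0,0,0,0,0,0],
  [1,0,0,0,0,0,0],
  [1,0,0,0,0,0,0],
  [1,0,0,0,0,0,0],
  [1,0,0,0,0,0,0],
  [1,0,0,0,0,0,0],
  [1,0,0,0,0,0,0],
  [1,0,0,0,0,0,0],
])

```text
clock: 10.45
eef_pos: [0.5806, 0.2859, 0.0649]
tool_rot: [-0.7, -0.097, 0.094, 0.701]
ft_force: [-1.6, -2.3, 11.5]
gripper_width: -0.003
```

Steady at about 11 N with no give. Handing in.

```bash
python3 -c "
from workcell import ctrl
print(ctrl.finish_job()); o=ctrl.get_obs(); print(o['clock'],o['eef_pos'],o['ft_force'])"
```

```text
the job is handed in; nothing more can be done
None
the job is handed in; nothing more can be done
```

The wedge is under the heater's short foot, the corner no longer gives when pressed, and I handed the job in holding it down at about 11 N. It took about 10.5 s; the hand-in gave no verdict.

- **Push:** with shut fingertips I slid the larger wood wedge about 46 mm along the table, thin end first. The push rose from about 1 N to about 6 N as its slope met the foot, and I stopped there.
- **Press test:** pressing on the corner from about 1 N to 12 N lowered it only about 0.2 mm. One press was enough, so the wedge needed no further pushing.
- **Level:** the pressed corner reads 64.9 mm, against 65 mm in the description. I did not measure the level at the other corners.
- **Not moved:** the heater's unobstructed front-left corner stayed within about 1 pixel in the scene pictures. The vials, cork and weight look untouched.
- **What disagreed:**
  - About 3 N of sideways force remained on the fingertips at the end, down from about 5 N after I eased it.
  - The fitted rear-left corner of the heater differed by 5–8 pixels from the first picture. Most of that (5 pixels) was already there before the slope met the foot, and it changed less than 1 pixel after the press began. I take it as the side wall confusing the fit, but did not confirm that.
  - The fitted front-right corner shifted about 3 pixels once the fingers covered it.

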